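Put the pill box away in the drawer under the dressing mirror

ROBOT

A 6-joint arm with a two-finger parallel gripper is mounted at the origin on the work surface. World frame = base frame: x ahead of the robot, y to its left, z up, the work surface at z = 0. Lengths are in mm, angles in degrees, forces in N, time in s.
With the tool pointing down it reaches from about 350 to 850 mm from the base axis. Payload 8.1 kg.
Tool frame: the origin (TCP) lies at the very end of the fingers, on their centre line; the grasp point (between the pads) lies r.tcp_to_grasp behind it (r.tcp_to_grasp is the distance from the TCP to the grasp point, in mm); z points along the fingers, y is the line along which they close (so a half turn about z gives the same grasp; the last joint's range is limited). The gripper opens to 85 mm and grips with 20 to 120 N. Pads are 22 mm wide; open, the fingers measure 114 mm over their backs; the gripper's body (76 mm by 85 mm) begins 54 mm behind the grasp point. The pads swing forward as they close: fully open they stand 13 mm farther back than shut.
Start: joints at [70.107, 7.471, 85.268, -0, 87.261, -4.893], TCP at [155.27, 579.566, 231.292] pointing down, gripper open.
Joint ranges: [-169.43, 169.43], [-51.17, 129.36], [1.28, 143.12], [-76.62, 256.62], [0, 156.53], [-152.29, 152.29]. Speed limits (degrees/s): [136.94, 136.94, 159.86, 180, 180, 180].

INTERFACE

Orientations are given as [roll, pitch, yaw] about the fixed x, y, z axes, in that order (R = Rz(yaw) Ry(pitch) Rx(roll)).
In Python, from bench import r gives the robot as it stands.
- The arm moves only by the shell command python3 -m handwheel 'ROWS' [OPENING] [FORCE]. ROWS is JSON, a list of rows, each a list of 4 numbers: the shift along the tool's x, y, z in m, then the turn about the tool's z in degrees. A call has 1 to 10 rows; each row shifts and turns the commanded pose from where the row before left it, along the tool's axes as they then stand; what a row does not reach is not made up. A row lasts 1/10 s, in which the tool goes at most 50 mm and 8.59 degrees, less where a joint would pass 70% of its speed; a pose out of reach is approached as far as the arm can. A call is refused whole if a number of a shift passes 0.05 or a number of a turn 8.59, either way. A call with a gripper value outside its range is refused whole. OPENING is the finger opening in m, from 0 to 0.0854, set as the call begins (- or left out, the last holds). The fingers move at their own pace and stop on an object; FORCE is the grip in N (left out, the last holds). Time passes only in rows, so rows that do not move let the fingers close. It gives the time, the measured TCP pose, the force, the opening and the grip force at its end, in the units of the state.
- r.sense(): the state, without advancing time (a new reading comes with each control period).
- r.snapshot(name): name is "scene" or "top" or "wrist"; returns the picture (480x640x3 uint8, red, green, blue); there is no depth.
- r.camera_params(name): a dict with "fx", "fy", "cx", "cy" (pixels), "D" ([k1, k2, p1, p2, k3] as OpenCV has them; the pictures are not rectified), "R" (3x3) and "t" (3): a world point X has camera coordinates R X + t; the wrist camera has in their place "mount" (4x4, takes a point from camera to tool coordinates, whose origin is the TCP and whose axes are the flange's). Camera axes: x right, y down, z forward; pixel columns grow to the right and rows downward; lengths in mm; the calibration is good to about 2 mm. A picture is of the moment at which its call begins: read the wrist's pose just before it. camera_params takes no time and is no camera call.
- r.hand_in(): hands the job in; it is judged then, once.
The state is a dict: "time": time; "joint_pos": joint angles; "qd": joint speeds; "joint_efforts": joint torques, N m; "tool_pos": TCP position; "tcp_rot": TCP orientation; "ft_force": force on the tool from outside, world axes, zero at the start; "wrist_torque": the same for the moment, N m; "finger_gap": finger opening in mm; "grip_force": force on a finger pad.
Only numpy, scipy, OpenCV 4.12 (cv2) and the standard library are available. Lean on these libraries where they do the work, as an engineer would, in place of code of your own. Each camera call takes 0.05 s, during which the arm holds its last target. There are 200 camera calls.

TASK

Put the yellow pill box away in the drawer of the wooden dressing mirror: lift aside the one thing that stands in the drawer's way (steel lota, tumbler or parrot, whichever it is) and stand it upright elsewhere on the stool where the drawer will not touch it, pull the drawer right out to its stop, lay the pill box in it flat with its cover up and let go, then push the drawer fully shut. Leave the other things where they are, keep the lid on the lota, tip nothing over, do not let the drawer shove anything, and do not knock the mirror out of its tilt.

Things in the scene. Friction and masses are not known exactly. Their poses are not given: they have to be found in the camera images.
- stool_top (a point): centre of the seat of the upper of two stacked green plastic stools; the seat is a flat square of 360 x 360 mm at the height of the bench top, with an edge to the floor all round. x and y run along its sides, z up; the mirror stands at its +x side, facing its -x side
- stand: wooden box, 150 deep (x) x 170 wide (y) x 75 mm high, fixed on the stool, with one drawer and the mirror on top; origin under its centre. The drawer is in its front (-x) face, which is 75 mm from the origin, and opens along -x. z up
- drawer_knob (a point): centre of the head of the round dark wooden knob on the drawer, 40 mm above the seat; moves with the drawer. The head is 25 mm across, 19 to 40 mm out from the drawer front (140 x 56 mm, flush with the box's front when shut); this point is 29 mm out. +x points into the box (the drawer opens along -x), y across, z up
- drawer_floor (a point): on the drawer's inner floor, 15 mm above the seat, 96 mm along +x from the knob point; moves with the drawer, same axes. The inside spans x -55 to +68, y +-62 mm from here; side walls rise 35 mm above this floor, the front 50 mm. With the drawer right out the box still covers what lies beyond x = +43 mm
- drawer (a joint): how far the drawer is out, m: 0 shut, 0.110 at its stop; it starts shut or a little ajar and stays where it is left; sliding it takes about 1.5 N
- mirror_top (a point): middle of the top edge of the mirror, a wooden frame 140 wide x 170 x 12 mm, hung by its middle between two posts on the box (outer faces 167 mm apart, 186 mm above the seat). The pivot is 170 mm above the seat, 9 mm behind the box's front. Its top leans over the drawer front; the pivot is stiff but turns if pushed hard. +z runs up the mirror
- mirror (a joint): forward tilt of the mirror, rad: 0 upright, positive with its top towards the drawer's knob side
- lota_mid (a point): steel lota (pot-bellied water pot), on its axis half-way up (39 mm above its foot). 78 mm high without its lid; foot 42 mm, belly 72 mm wide at 30 mm up, neck 50 mm at 62 mm up, rim 58 mm across at 78 mm up; about 0.2 kg; can be gripped across the neck and rim. z up
- lota_lid: loose steel lid resting on the lota's rim, 56 mm across with a plug in the neck and a 16 mm knob; its top is 25 mm above the rim. Origin at the centre of its underside at the rim
- tumbler_mid (a point): steel tumbler, open above, on its axis half-way up (42.5 mm above its foot). 85 mm high, 48 mm wide at the foot, 60 mm at the rim; about 0.11 kg. z up
- parrot_mid (a point): glazed ceramic parrot on a round white base, on its axis 45 mm above the underside. 94 mm high; base 52 mm across; body 44 mm wide between 35 and 55 mm up, above it the round head 35 mm wide. Its beak points along its -x axis (27 mm out) and its short tail along +x (41 mm out, 8 to 40 mm up), so it is best gripped across its y axis; about 0.16 kg
- pill_box_mid (a point): closed yellow plastic pill box with flip-top cover, its centre. 76 mm (x) x 42 mm (y) x 24 mm high (z, cover up), the hinge end 2 mm longer; 60 g. It lies on the seat to the left or right in front of the mirror
- clip_mid (a point): chrome bulldog clip lying on the seat, about 50 mm (x -17 to +33 mm) x 50 mm (y) x 30 mm high, with two flared tails at its +x end; this point is 10 mm above the seat. To be left alone
There are look-alikes about, which are no part of the job. What is shaped like the lota_lid but blue or purple is not meant.

How it is judged (in metres and radians):
On the way, in this order (a step that is already met when the one before it is completed fails the run):
1. the drawer is pulled right out to its stop (value of joint drawer above 0.105 m), for 0.2 s.
2. the pill box lies flat on the floor of the open drawer, cover up, let go (x of pill_box_mid in the frame of drawer_floor between -0.055 and 0.068 m and y of pill_box_mid in the frame of drawer_floor between -0.062 and 0.062 m and z of pill_box_mid in the frame of drawer_floor between 0.008 and 0.016 m and angle between pill_box_mid's own z axis and vertical below 0.12 rad and contact force between the fingers and pill_box below 0.05 N and value of joint drawer above 0.05 m), for 0.2 s.
At the end, for the whole second after the job is handed in: Drawer shut to within 5 mm, the pill box flat on its floor, cover up; lota (lid on), tumbler and parrot upright on the seat; mirror's top edge within 15 mm, and the clip and the two tall things that were not in the way within 30 mm, of where they were (value of joint drawer below 0.005 m and x of pill_box_mid in the frame of drawer_floor between -0.055 and 0.068 m and y of pill_box_mid in the frame of drawer_floor between -0.062 and 0.062 m and z of pill_box_mid in the frame of drawer_floor between 0.008 and 0.016 m and angle between pill_box_mid's own z axis and vertical below 0.12 rad and angle between each of lota_mid, tumbler_mid, parrot_mid's own z axis and vertical below 0.1 rad and z of lota_mid in the frame of stool_top between 0.034 and 0.045 m and z of tumbler_mid in the frame of stool_top between 0.037 and 0.049 m and z of parrot_mid in the frame of stool_top between 0.04 and 0.051 m and horizontal distance between lota_lid and lota_mid below 0.01 m and z of lota_lid in the frame of lota_mid below 0.045 m and distance of mirror_top from where it was at the start of the episode below 0.015 m and distance of clip_mid from where it was at the start of the episode below 0.03 m); the robot touches nothing.
It fails at once if the lota, tumbler or parrot is tipped over or dropped off the stool (angle between any of lota_mid, tumbler_mid, parrot_mid's own z axis and vertical above 0.7 rad or height (world z) of any of lota_mid, tumbler_mid, parrot_mid below 0 m).
It fails at once if a thing that was not in the drawer's way is moved: the clip, or a second one of lota, tumbler and parrot, by more than 30 mm (distance of clip_mid from where it was at the start of the episode above 0.03 m or distance of each of lota_mid, tumbler_mid from where it was at the start of the episode above 0.03 m or distance of each of lota_mid, parrot_mid from where it was at the start of the episode above 0.03 m or distance of each of tumbler_mid, parrot_mid from where it was at the start of the episode above 0.03 m).
It fails at once if the drawer shoves the lota, tumbler, parrot or clip with more than 2 N (contact force between drawer and lota above 2 N or contact force between drawer and tumbler above 2 N or contact force between drawer and parrot above 2 N or contact force between drawer and clip above 2 N).
It fails at once if the mirror is knocked out of its tilt by more than 30 mm at its top edge (distance of mirror_top from where it was at the start of the episode above 0.03 m).
It also fails if it takes over 66 s, if anything falls off the work surface, if the arm or the gripper's body presses on something with over 40 N, if the wrist force passes 120 N, or if a joint passes its speed limit or range.

## Working session

There is one attempt and no reset: what is moved stays moved. The work goes in short steps, Python scripts to look and compute and a shell command to move; the robot and the scene stay as the last step left them, time stands still between calls to the robot, and variables do not carry over. Pictures are saved under pics/ and viewed, at most 10 in all, crops included, and the job is handed in when it is done.

```bash
mkdir -p pics
python3 - <<'E'
from bench import r
import cv2,numpy as np
for n in("scene","top"):
    im=r.snapshot(n); cv2.imwrite(f"pics/{n}0.png",im[:,:,::-1])
    p=r.camera_params(n); print(n,{k:np.round(np.array(v),3).tolist() for k,v in p.items()})
p=r.camera_params("wrist");print({k:np.round(np.array(v),3).tolist() for k,v in p.items()})
s=r.sense();print(s,r.tcp_to_grasp)
E
```

```text
scene {'fx': 588.075, 'fy': 588.075, 'cx': 319.507, 'cy': 242.977, 'D': [0.047, 0.0, 0.0, 0.0, 0.0], 'R': [[0.688, 0.725, 0.015], [0.548, -0.506, -0.666], [-0.476, 0.467, -0.745]], 't': [-398.5, -93.395, 1646.949]}
top {'fx': 525.184, 'fy': 525.184, 'cx': 326.3, 'cy': 238.316, 'D': [-0.055, 0.0, 0.0, 0.0, 0.0], 'R': [[-0.006, -1.0, 0.001], [-0.991, 0.006, -0.131], [0.131, -0.002, -0.991]], 't': [96.627, 495.481, 1257.966]}
{'fx': 409.431, 'fy': 409.431, 'cx': 323.078, 'cy': 236.762, 'D': [-0.011, 0.0, 0.0, 0.0, 0.0], 'mount': [[0.0, -0.959, -0.282, 71.629], [1.0, 0.0, 0.0, -1.124], [-0.0, -0.282, 0.959, -142.858], [0.0, 0.0, 0.0, 1.0]]}
{'time': 0.1, 'joint_pos': array([ 7.01067367e+01,  7.51021831e+00,  8.53244442e+01, -1.56954055e-03,
        8.72631847e+01, -4.89218498e+00]), 'qd': array([ 0.06755871, -0.14234939, -0.12645146,  0.01830404, -0.02194046,
        0.0560726 ]), 'joint_efforts': array([ 8.08498407e-04, -5.70955467e+01, -5.01939154e+01, -2.10065282e-04,
        8.26595176e-03, -2.84360465e-05]), 'tool_pos': array([155.10588765, 579.07259883, 230.34175536]), 'tcp_rot': array([-1.79902376e+02, -6.78259639e-03,  1.64998992e+02]), 'ft_force': array([ 0.26921082,  0.09065907, -0.23606671]), 'wrist_torque': array([-0.01926271, -0.01192051,  0.00218812]), 'grip_force': 0.0, 'finger_gap': 85.131030205509} 18.700000000000003
```

View pics/scene0.png

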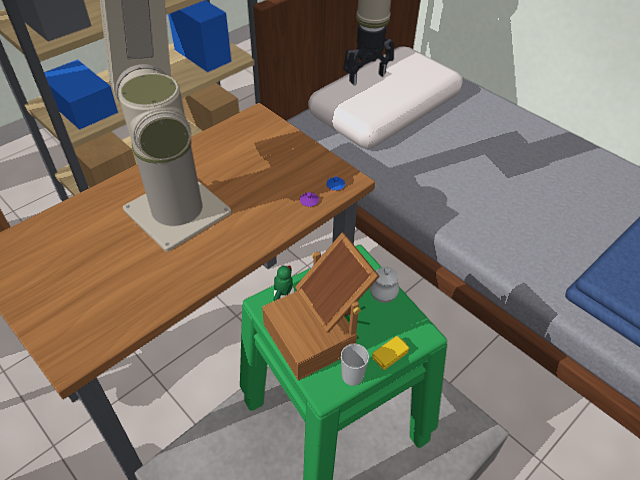

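View pics/top0.png

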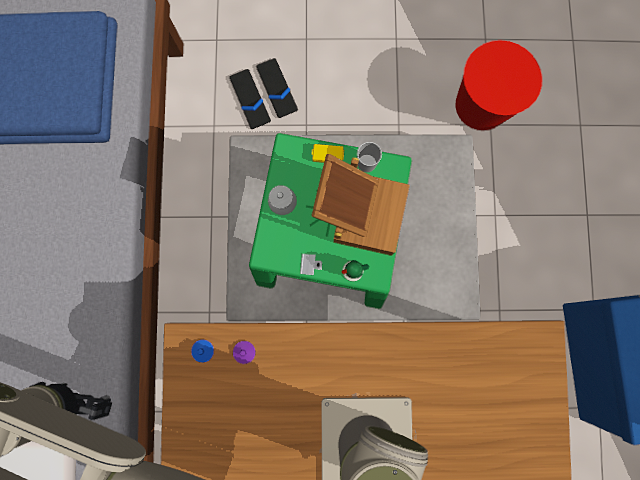

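```bash
cat > h.py <<'E'
from bench import r
import cv2,numpy as np
from scipy.spatial.transform import Rotation as Ro
def cam(n,s=None):
    p=r.camera_params(n);K=np.array([[p['fx'],0,p['cx']],[0,p['fy'],p['cy']],[0,0,1.]]);D=np.array(p['D'],float)
    if 'R' in p: return K,D,np.array(p['R']),np.array(p['t'])
    T=np.eye(4);T[:3,:3]=Ro.from_euler('xyz',s['tcp_rot'],degrees=True).as_matrix();T[:3,3]=s['tool_pos']
    M=np.linalg.inv(T@np.array(p['mount']));return K,D,M[:3,:3],M[:3,3]
def plane(c,uv,z):
    K,D,R,t=c;q=cv2.undistortPoints(np.array([uv],float),K,D)[0,0]
    d=R.T@np.array([q[0],q[1],1]);o=-R.T@t;return o+d*(z-o[2])/d[2]
def proj(c,X):
    K,D,R,t=c;return cv2.projectPoints(np.array(X,float).reshape(-1,1,3),cv2.Rodrigues(R)[0],t,K,D)[0][:,0]
E
python3 - <<'E'
import cv2
im=cv2.imread("pics/top0.png")[125:285,235:425]
cv2.imwrite("pics/topc.png",cv2.resize(im,None,fx=3.75,fy=3.75,interpolation=cv2.INTER_CUBIC)[:600])
im=cv2.imread("pics/scene0.png")[220:400,230:460]
cv2.imwrite("pics/scc.png",cv2.resize(im,None,fx=3.3,fy=3.3,interpolation=cv2.INTER_CUBIC))
E
```

```text
(no output)
```

View pics/topc.png

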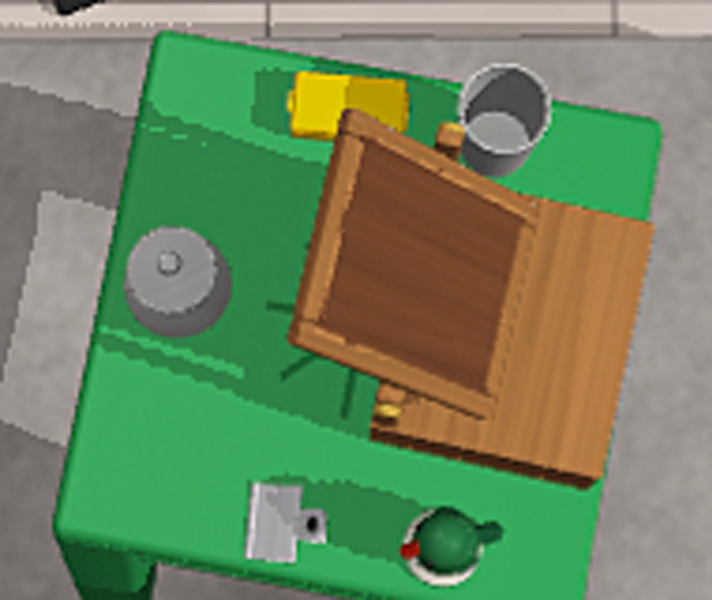

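```bash
cat > a.py <<'E'
from h import *
c=cam("top")
P=lambda u,v,z:plane(c,(235+u/3.75-.37,125+v/3.75-.37),z)
for n,u,v,z in[("seatFL",160,32,0),("seatBL",660,120,0),("seatFR",58,530,0),("boxBL",652,225,75),("boxBR",600,483,75),("boxFR",372,432,75),("lotaknob",169,262,103),("lotarim",172,272,80),
("tumrim",505,107,85),("tumfoot",497,150,0),("clip",275,520,20),("parrotbase",442,548,8),("head",448,538,85),("pa",293,72,24),("pb",408,80,24),("pc",405,130,24),("pd",300,137,24),("mirTL",345,112,240),("mirTR",295,342,240)]:
    print(n,P(u,v,z).round(0))
E
python3 a.py
```

```text
seatFL [776. 219.   0.]
seatBL [ 712. -126.    0.]
seatFR [432. 285.   0.]
boxBL [ 620. -106.   75.]
boxBR [453. -68.  75.]
boxFR [487.  76.  75.]
lotaknob [591. 202. 103.]
lotarim [590. 202.  80.]
tumrim [696. -12.  85.]
tumfoot [691. -13.   0.]
clip [436. 139.  20.]
parrotbase [418.  29.   8.]
head [418.  29.  85.]
pa [739. 126.  24.]
pb [733.  48.  24.]
pc [698.  51.  24.]
pd [694. 122.  24.]
mirTL [647.  92. 240.]
mirTR [516. 120. 240.]
```

View pics/scc.png

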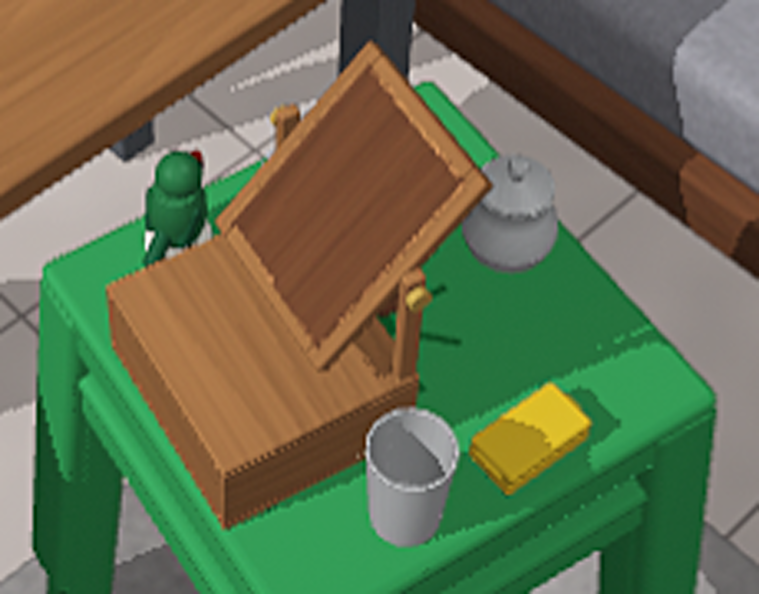

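```bash
python3 -m handwheel '[[-0.044,-0.02,0,0],[-0.044,-0.02,0,0],[-0.044,-0.02,0,0],[-0.044,-0.02,0,0],[-0.044,-0.02,0,0],[-0.044,-0.02,0,0],[-0.044,-0.02,0,0],[-0.044,-0.02,0,0],[-0.044,-0.02,0,0],[-0.044,-0.02,0,0]]'
python3 -m handwheel '[[-0.044,-0.02,0.01,0],[-0.044,-0.018,0.02,0],[0,0,0.02,8.5],[0,0,0.02,8.5],[0,0,0,8.5],[0,0,0,8.5],[0,0,0,8.5],[0,0,0,8.5],[0,0,0,8.5],[0,0,0,8.5]]'
python3 -m handwheel '[[0,0,0,8.5],[0,0,0,8.5],[0,0,0,3]]'
python3 - <<'E'
from h import *
s=r.sense();im=r.snapshot("wrist");cv2.imwrite("pics/w1.png",im[:,:,::-1])
np.savez("w1.npz",tool_pos=s['tool_pos'],tcp_rot=s['tcp_rot']);print(s['time'],s['tool_pos'],s['tcp_rot'])
# mirror triangulation
a=cam("top");b=cam("scene")
A=lambda u,v:(235+u/3.75-.37,125+v/3.75-.37);B=lambda u,v:(230+u/3.3-.35,220+v/3.3-.35)
def tri(p,q):
    P=[np.hstack([c[2],c[3][:,None]]) for c in(a,b)]
    x=[cv2.undistortPoints(np.array([[k]],float),c[0],c[1]).reshape(2,1) for k,c in((p,a),(q,b))]
    X=cv2.triangulatePoints(P[0],P[1],*x);return (X[:3]/X[3]).ravel().round(0)
for n,p,q in(("TL",(347,112),(490,183)),("TR",(293,342),(372,43)),("knob",(169,262),(518,165)),("boxBL",(652,225),(225,475)),("boxBR",(600,483),(110,292))):print(n,tri(A(*p),B(*q)))
E
```

```text
time: 1.1
tool_pos: [529.6, 270.9, 230.9]
tcp_rot: [-180.0, -0.0, 165.0]
ft_force: [1.6, 1.1, 0.5]
finger_gap: 85.3
grip_force: 0.0
time: 2.1
tool_pos: [602.1, 213.8, 161.2]
tcp_rot: [-179.9, 0.0, 96.6]
ft_force: [-1.1, -0.4, 0.6]
finger_gap: 85.4
grip_force: 0.0
time: 2.4
tool_pos: [602.1, 213.8, 161.2]
tcp_rot: [-179.9, 0.0, 76.7]
ft_force: [0.1, 0.4, 0.2]
finger_gap: 85.4
grip_force: 0.0
2.4 [602.1344834  213.77472501 161.19987526] [-1.79939856e+02  3.21827521e-02  7.66769673e+01]
TL [652.  92. 226.]
TR [518. 122. 227.]
knob [593. 203.  98.]
boxBL [ 622. -106.   68.]
boxBR [456. -68.  62.]
```

View pics/w1.png

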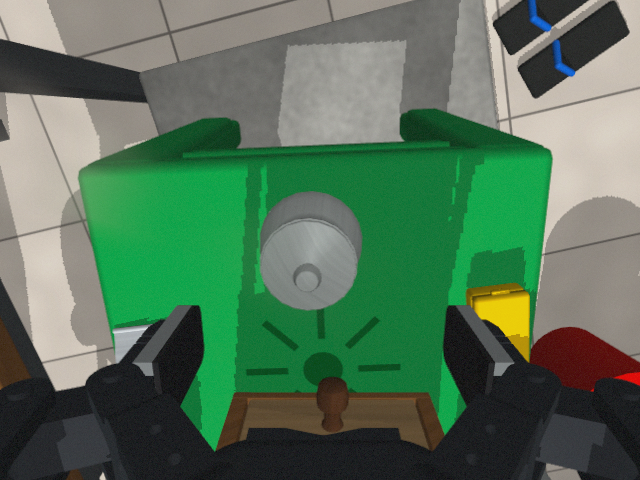

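```bash
cat > b.py <<'E'
from h import *
s=np.load("w1.npz");c=cam("wrist",s)
def AL(X):
    d=np.array(X[:2])-[570,58];return np.round([d@[.225,.974],d@[.974,-.225]],0)
for n,u,v,z in[("knobtopedge",332,378,40),("knobc",332,388,40),("neck",332,422,40),("boxL",236,394,0),("boxR",434,394,0),("drL",243,402,8),("drR",428,402,8),("lidknob",307,276,103),("lidc",309,265,80),("edgeL",85,175,0),("edgeR",550,155,0),("pA",472,290,24),("pB",528,290,24)]:
    X=plane(c,(u,v),z);print(n,X.round(0),AL(X))
for z in(98,100,103):print(AL(plane(c,(307,276),z)))
for X in([652,92],[518,122],[590,202],[436,139]):print(AL(X))
E
python3 b.py
python3 - <<'E'
import cv2
im=cv2.imread("pics/w1.png")[350:470,200:470]
cv2.imwrite("pics/w1c.png",cv2.resize(im,None,fx=2.9,fy=2.9,interpolation=cv2.INTER_CUBIC))
E
```

```text
knobtopedge [582.  98.  40.] [42.  2.]
knobc [580.  89.  40.] [33.  2.]
neck [573.  59.  40.] [2. 2.]
boxL [491.  73.   0.] [ -3. -81.]
boxR [659.  34.   0.] [-4. 92.]
drL [498.  70.   8.] [ -5. -73.]
drR [652.  33.   8.] [-6. 85.]
lidknob [592. 206. 103.] [149. -12.]
lidc [591. 204.  80.] [147. -12.]
edgeL [436. 283.   0.] [ 189. -181.]
edgeR [774. 218.   0.] [202. 163.]
pA [698. 137.  24.] [105. 107.]
pB [738. 127.  24.] [105. 148.]
[147. -12.]
[148. -12.]
[149. -12.]
[52. 72.]
[ 51. -65.]
[145. -13.]
[  49. -149.]
```

View pics/w1c.png

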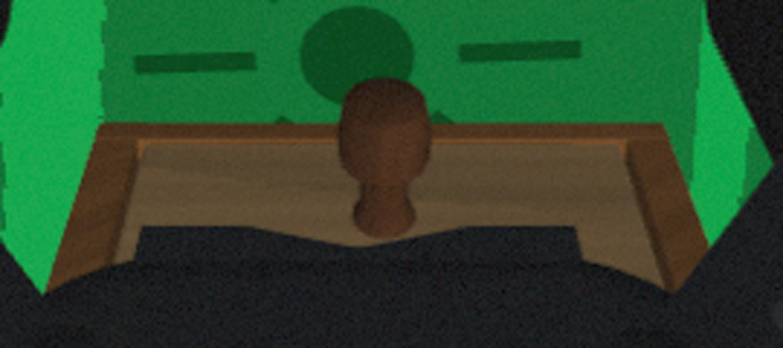

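Run:
```python
from h import *
s=r.sense();im=r.snapshot("scene")[:,:,::-1].copy()
c=cam("scene");t=s['tool_pos'];f=4
p0=proj(c,[t+[0,0,90]])[0];x0,y0=int(p0[0]-90),int(p0[1]-75)
print(x0,y0)
im=cv2.resize(im[y0:y0+150,x0:x0+180],None,fx=f,fy=f,interpolation=cv2.INTER_CUBIC)
h=np.array(c[2][0]);h[2]=0;h/=np.linalg.norm(h)
for k in range(0,301,25):
    w=43 if k%50==0 else 30
    q=[tuple(int(v) for v in ((a-[x0,y0])*f)) for a in proj(c,[t+[0,0,k]-w*h,t+[0,0,k]+w*h])]
    for a in q: cv2.circle(im,a,3,(255,0,255),-1)
    cv2.putText(im,str(k),q[1],0,.4,(255,0,255))
cv2.imwrite("pics/g.png",im)
```

```text
310 149
```

View pics/g.png

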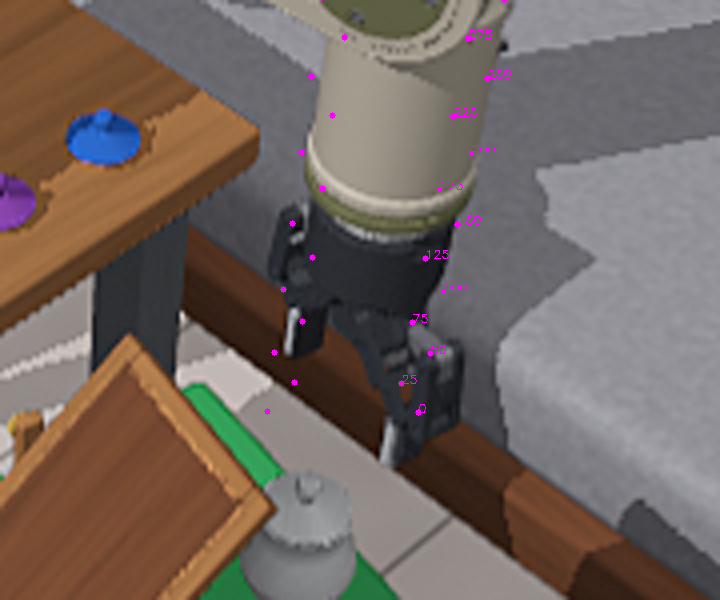

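The pictures show that the drawer is shut with its knob at about (332,390) in the wrist view. The lota stands right in front of it at (309,250). The mirror top leans out to about 52 mm in front of the box, at z≈228. I'll move the lota first.

```bash
python3 -m handwheel '[[-0.012,-0.009,0,0],[0,0,0.04,0],[0,0,0.04,0],[0,0,0.03,0],[0,0,0,0]]'
python3 -m handwheel '[[0,0,0,0],[0,0,0,0],[0,0,0,0],[0,0,0,0],[0,0,0,0],[0,0,0,0],[0,0,0,0]]' 0.03 30
```

```text
time: 3.0
tool_pos: [586.5, 203.0, 45.8]
tcp_rot: [-179.5, 0.3, 77.1]
ft_force: [-1.3, -0.6, 0.1]
finger_gap: 85.2
grip_force: 0.0
time: 3.7
tool_pos: [592.9, 204.9, 55.1]
tcp_rot: [179.8, -0.1, 77.0]
ft_force: [-2.9, 0.5, 7.7]
finger_gap: 55.3
grip_force: 31.2
```

```bash
python3 -m handwheel '[[0,0,-0.02,0],[0,0,-0.03,0],[0,-0.015,0,0],[0,-0.03,0,0],[-0.002,-0.035,0,0],[0,-0.025,0,0],[0,-0.011,0,0],[0,0,0,0],[0,0,0,0]]'
python3 -m handwheel '[[0,0,0.02,0],[0,0,0.015,0],[0,0,0.008,0],[0,0,0,0],[0,0,0,0]]'
```

```text
time: 4.6
tool_pos: [478.9, 228.5, 102.9]
tcp_rot: [179.9, -0.1, 77.0]
ft_force: [0.2, 0.3, -2.7]
finger_gap: 54.8
grip_force: 32.5
time: 5.1
tool_pos: [477.8, 228.2, 58.8]
tcp_rot: [-180.0, 0.0, 77.0]
ft_force: [-0.5, 0.2, -1.8]
finger_gap: 55.2
grip_force: 32.5
```

```bash
python3 -m handwheel '[[0,0,0.002,0],[0,0,0.002,0],[0,0,0.001,0],[0,0,0,0]]'; python3 -m handwheel '[[0,0,0,0],[0,0,0,0],[0,0,0,0],[0,0,0,0]]' 0.0854
```

```text
time: 5.5
tool_pos: [478.4, 228.9, 55.2]
tcp_rot: [179.9, -0.1, 77.0]
ft_force: [-1.6, -0.1, 4.8]
finger_gap: 54.6
grip_force: 32.9
time: 5.9
tool_pos: [477.6, 228.4, 53.9]
tcp_rot: [180.0, 0.0, 77.0]
ft_force: [1.4, -0.5, -1.0]
finger_gap: 85.5
grip_force: 0.0
```

```bash
python3 -m handwheel '[[0,0,-0.05,0],[0,0,-0.05,0],[0,0.02,-0.045,0],[0,0.045,-0.02,0],[0,0.045,-0.02,0],[0,0.045,-0.02,0],[0.005,0.025,-0.04,0],[0,0,-0.03,0],[0,0,0,0]]'
cat > snap.py <<'E'
import sys
from h import *
n=sys.argv[1];s=r.sense();im=r.snapshot("wrist")[:,:,::-1];cv2.imwrite(f"pics/{n}.png",im)
np.savez(n+".npz",tool_pos=s['tool_pos'],tcp_rot=s['tcp_rot']);print(s['time'],s['tool_pos'],s['tcp_rot'])
E
python3 snap.py m1
python3 -m handwheel '[[-0.045,0.02,0.0,0],[-0.03,0.02,0,0],[0,0,0,0],[0,0,0,0]]'
python3 snap.py m2
python3 -c "
import cv2,numpy as np
a=cv2.imread('pics/m1.png')[60:,120:520];b=cv2.imread('pics/m2.png')[60:,120:520]
cv2.imwrite('pics/m12.png',np.hstack([a,b]))"
```

```text
time: 6.8
tool_pos: [656.6, 192.7, 334.7]
tcp_rot: [179.6, -0.2, 76.9]
ft_force: [1.1, 0.2, 1.0]
finger_gap: 85.3
grip_force: 0.0
6.8 [656.61331022 192.69797775 334.65770249] [179.57197064  -0.20234649  76.94988169]
time: 7.25
tool_pos: [675.6, 110.0, 327.1]
tcp_rot: [-179.9, 0.0, 76.9]
ft_force: [-0.5, 1.3, 0.5]
finger_gap: 85.4
grip_force: 0.0
7.25 [675.64157807 110.0143446  327.13880683] [-1.79854106e+02  2.69582302e-02  7.69101726e+01]
```

View pics/m12.png

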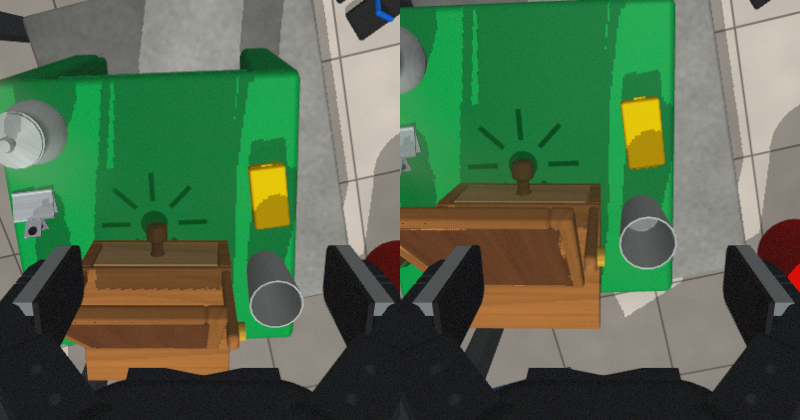

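```bash
cat > m.py <<'E'
from h import *
c=[cam("wrist",np.load(n+".npz")) for n in("m1","m2")]
def AL(X):
    d=np.array(X[:2])-[570,58];return np.round([d@[.225,.974],d@[.974,-.225],*X[2:]],1)
def tri(p,q):
    x=[cv2.undistortPoints(np.array([[k]],float),a[0],a[1]).reshape(2,1) for k,a in zip((p,q),c)]
    X=cv2.triangulatePoints(*[np.hstack([a[2],a[3][:,None]]) for a in c],*x);return (X[:3]/X[3]).ravel()
L=lambda u,v:(u+120,v+60);R=lambda u,v:(u-280,v+60)
for n,p,q in[("mirTfront",(229,306),(578,206)),("knobend",(157,223),(522,160)),("boxbotR",(227,241),(600,184)),("tumrim",(276,303),(647,243))]:
    print(n,AL(tri(L(*p),R(*q))))
for i,f,ps in((0,L,[(250,167),(284,164),(290,224),(257,229)]),(1,R,[(622,100),(658,97),(664,165),(630,167)])):
    X=np.array([plane(c[i],f(*p),24) for p in ps]);m=X.mean(0);print("pill",m,AL(m),[AL(x)[:2] for x in X],X.round(0)[:,:2].tolist())
for i,f,ps in((0,L,[(105,241),(226,241)]),(1,R,[(458,184),(600,184)])):print([AL(plane(c[i],f(*p),0)) for p in ps])
for i,f,p in((0,L,(157,224)),(1,R,(522,161))):print("knob@45",AL(plane(c[i],f(*p),47)))
E
python3 m.py
```

```text
mirTfront [ 53.5  74.2 226.2]
knobend [37.   2.6 36.7]
boxbotR [-0.8 86.8  4.7]
tumrim [-41.2 136.8  80.4]
pill [716.50169677  90.60748098  24.        ] [ 64.7 135.4  24. ] [array([100.7, 110.4]), array([104.2, 149.3]), array([ 30.1, 160.5]), array([ 23.8, 121.2])] [[700.0, 131.0], [739.0, 126.0], [733.0, 51.0], [694.0, 54.0]]
pill [716.17388516  89.96690694  24.        ] [ 64.  135.2  24. ] [array([100., 111.]), array([103.1, 149.6]), array([ 27.7, 159.1]), array([ 25.3, 120.9])] [[701.0, 130.0], [739.0, 125.0], [731.0, 49.0], [694.0, 55.0]]
[array([ -2.4, -67.9,   0. ]), array([-3. , 85.9,  0. ])]
[array([ -2.2, -84.3,   0. ]), array([-2.2, 86.8,  0. ])]
knob@45 [40.4  4.2 47. ]
knob@45 [38.2  4.3 47. ]
```

```bash
python3 -m handwheel '[[0.028,0.039,0,0],[0,0,0.02,-7.7],[0,0,0.05,0],[0,0,0.05,0],[0,0,0.05,0],[0,0,0.05,0],[0,0,0.04,0],[0,0,0.02,0],[0,0,0,0],[0,0,0,0]]'
```

```text
time: 8.3
tool_pos: [720.1, 130.5, 49.2]
tcp_rot: [-180.0, -0.0, 84.8]
ft_force: [1.0, -0.3, 1.3]
finger_gap: 85.1
grip_force: 0.0
```

```bash
python3 -m handwheel '[[-0.0025,0,0.02,0],[0,0,0.016,0],[0,0,0.008,0],[0,0,0,0],[0,0,0,0]]'; python3 -m handwheel '[[0,0,0,0],[0,0,0,0],[0,0,0,0],[0,0,0,0],[0,0,0,0],[0,0,0,0],[0,0,0,0]]' 0.02 80;  python3 -m handwheel '[[0,0,-0.02,0],[0,0,-0.04,0],[0,0,-0.04,0],[0,0,0,0]]'; python3 snap.py p1
python3 - <<'E'
from h import *
im=r.snapshot("scene")[:,:,::-1];cv2.imwrite("pics/s2.png",im)
a=cv2.imread("pics/p1.png")[150:480,120:520];b=cv2.resize(im[190:355,310:510],(400,330))
cv2.imwrite("pics/p1s.png",np.hstack([a,b]))
E
```

```text
time: 8.8
tool_pos: [720.5, 126.9, 5.5]
tcp_rot: [180.0, -0.0, 84.7]
ft_force: [0.2, 0.3, -0.5]
finger_gap: 85.2
grip_force: 0.0
time: 9.5
tool_pos: [721.2, 126.8, 6.2]
tcp_rot: [179.9, -0.0, 84.7]
ft_force: [-1.1, 0.5, 5.9]
finger_gap: 40.2
grip_force: 81.0
time: 9.9
tool_pos: [724.9, 127.2, 115.0]
tcp_rot: [179.3, -0.1, 84.7]
ft_force: [0.7, -0.0, 0.8]
finger_gap: 39.8
grip_force: 80.7
9.9 [724.90385943 127.19333905 115.03868441] [ 1.79278567e+02 -1.42027971e-01  8.47012813e+01]
```

View pics/p1s.png

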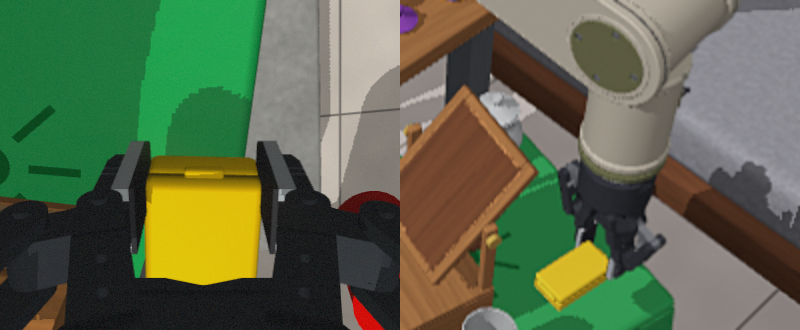

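```bash
python3 -m handwheel '[[0.004,0,0,7.7],[0,-0.03,0,0],[0,-0.035,0,0],[0,-0.035,0,0],[0,-0.032,0.01,0],[0,0,0.02,0],[0,0,0,0],[0,0,0,0],[0,0,0,0]]'
cat > st.py <<'E'
from h import *
s=r.sense();X=s['tool_pos'];d=X[:2]-[570,58]
print(s['time'],"along %.1f lat %.1f z %.1f"%(d@[.225,.974],d@[.974,-.225],X[2]),"F along %.1f lat %.1f z %.1f"%(s['ft_force'][:2]@[.225,.974],s['ft_force'][:2]@[.974,-.225],s['ft_force'][2]),s['tcp_rot'].round(2),s['finger_gap'])
E
python3 st.py
```

```text
time: 10.9
tool_pos: [592.9, 160.2, 75.6]
tcp_rot: [180.0, -0.0, 77.0]
ft_force: [-0.1, 0.8, 0.4]
finger_gap: 39.7
grip_force: 80.8
10.9 along 104.7 lat -0.7 z 75.6 F along 0.7 lat -0.2 z 0.4 [ 1.7996e+02 -2.0000e-02  7.6970e+01] 39.73415916456717
```

```bash
python3 -m handwheel '[[-0.0055,0.003,0.007,0],[0,0,0.004,0],[0,0,0,0],[0,0,0,0]]'; python3 st.py; python3 -m handwheel '[[0,0,0.002,0],[0,0,0.002,0],[0,0,0,0]]';python3 st.py
```

```text
time: 11.3
tool_pos: [593.6, 154.2, 63.7]
tcp_rot: [-180.0, 0.0, 77.0]
ft_force: [0.3, 0.0, 0.4]
finger_gap: 39.6
grip_force: 80.8
11.3 along 99.0 lat 1.4 z 63.7 F along 0.1 lat 0.2 z 0.4 [-1.7997e+02  1.0000e-02  7.6980e+01] 39.60052983693761
time: 11.6
tool_pos: [593.4, 154.4, 59.5]
tcp_rot: [-180.0, 0.0, 77.0]
ft_force: [0.5, -0.7, -0.1]
finger_gap: 40.1
grip_force: 80.8
11.6 along 99.1 lat 1.1 z 59.5 F along -0.6 lat 0.6 z -0.1 [-1.7997e+02  1.0000e-02  7.7010e+01] 40.06186233399796
```

```bash
python3 -m handwheel '[[0,0,0.001,0],[0,0,0.001,0],[0,0,0,0]]'; python3 st.py; python3 -m handwheel '[[0,0,0.001,0],[0,0,0.001,0],[0,0,0,0]]';python3 st.py
```

```text
time: 11.9
tool_pos: [593.8, 154.5, 58.0]
tcp_rot: [180.0, -0.0, 77.0]
ft_force: [0.3, 0.7, 0.9]
finger_gap: 39.9
grip_force: 81.0
11.9 along 99.3 lat 1.5 z 58.0 F along 0.7 lat 0.2 z 0.9 [ 1.7999e+02 -1.0000e-02  7.7000e+01] 39.88865460949328
time: 12.2
tool_pos: [594.0, 154.5, 56.3]
tcp_rot: [180.0, -0.0, 77.0]
ft_force: [-1.2, 2.1, 5.8]
finger_gap: 39.5
grip_force: 81.5
12.2 along 99.4 lat 1.6 z 56.3 F along 1.8 lat -1.6 z 5.8 [ 1.7997e+02 -2.0000e-02  7.7010e+01] 39.54748485044049
```

```bash
python3 -m handwheel '[[0,0,0.0007,0],[0,0,0,0],[0.003,0,0,0],[0.003,0,0,0],[0.004,0,0,0],[0.005,0,0,0],[0,0,0,0]]'; python3 st.py
```

```text
time: 12.9
tool_pos: [597.5, 169.1, 55.6]
tcp_rot: [180.0, 0.0, 77.0]
ft_force: [-1.2, 0.7, 5.6]
finger_gap: 39.8
grip_force: 81.6
12.9 along 114.4 lat 1.7 z 55.6 F along 0.4 lat -1.3 z 5.6 [1.7996e+02 1.0000e-02 7.7010e+01] 39.75581327902346
```

```bash
python3 -m handwheel '[[0.005,0,0,0],[0.006,0,0,0],[0.006,0,0,0],[0.005,0,0,0],[0,0,0,0]]'; python3 st.py
```

```text
time: 13.4
tool_pos: [602.7, 191.1, 55.7]
tcp_rot: [179.9, -0.0, 77.0]
ft_force: [0.2, 2.0, 6.1]
finger_gap: 40.2
grip_force: 81.6
13.4 along 137.0 lat 1.9 z 55.7 F along 2.0 lat -0.3 z 6.1 [ 1.7993e+02 -3.0000e-02  7.7030e+01] 40.242872022956895
```

```bash
python3 -m handwheel '[[0.006,0,0,0],[0.008,0,0,0],[0.008,0,0,0],[0.008,0,0,0],[0.008,0,0,0],[0.008,0,0,0],[0.006,0,0,0],[0.006,0,0,0],[0,0,0,0]]'; python3 st.py;python3 -m handwheel '[[0.005,0,0,0],[0.005,0,0,0],[0.003,0,0,0],[0,0,0,0]]'; python3 st.py
```

```text
time: 14.3
tool_pos: [615.8, 248.1, 55.7]
tcp_rot: [179.9, -0.1, 77.0]
ft_force: [1.7, 1.4, 6.2]
finger_gap: 39.8
grip_force: 81.5
14.3 along 195.5 lat 1.8 z 55.7 F along 1.8 lat 1.3 z 6.2 [ 1.7993e+02 -6.0000e-02  7.7040e+01] 39.83190954603065
time: 14.7
tool_pos: [618.6, 260.4, 55.6]
tcp_rot: [179.9, -0.0, 77.0]
ft_force: [0.9, 0.2, 5.7]
finger_gap: 39.4
grip_force: 81.6
14.7 along 208.0 lat 1.8 z 55.6 F along 0.4 lat 0.8 z 5.7 [ 1.7994e+02 -4.0000e-02  7.7030e+01] 39.42168562687103
```

```bash
python3 -m handwheel '[[0.003,0,0,0],[0.002,0,0,0],[0,0,0,0],[0,0,0,0],[0,0,0,0]]'; python3 st.py;python3 -m handwheel '[[0,0,-0.01,0],[0,0,-0.05,0],[0,0,-0.05,0],[0,0,-0.05,0],[0,0,-0.05,0],[-0.01,0,-0.03,0],[0,0,0,0]]'; python3 snap.py d1
python3 -c "
import cv2;a=cv2.imread('pics/d1.png')[40:];cv2.imwrite('pics/d1c.png',a)"
```

```text
time: 15.2
tool_pos: [619.2, 264.9, 55.4]
tcp_rot: [180.0, -0.0, 77.0]
ft_force: [-0.0, -0.2, 4.9]
finger_gap: 39.9
grip_force: 81.5
15.2 along 212.6 lat 1.4 z 55.4 F along -0.2 lat 0.0 z 4.9 [ 1.7999e+02 -2.0000e-02  7.7010e+01] 39.867111413143384
time: 15.9
tool_pos: [618.8, 255.1, 302.9]
tcp_rot: [179.5, -0.3, 77.0]
ft_force: [0.1, 0.5, 0.1]
finger_gap: 39.6
grip_force: 80.8
15.9 [618.78040601 255.09879611 302.94983417] [179.50158282  -0.31107415  76.99414115]
```

View pics/d1c.png

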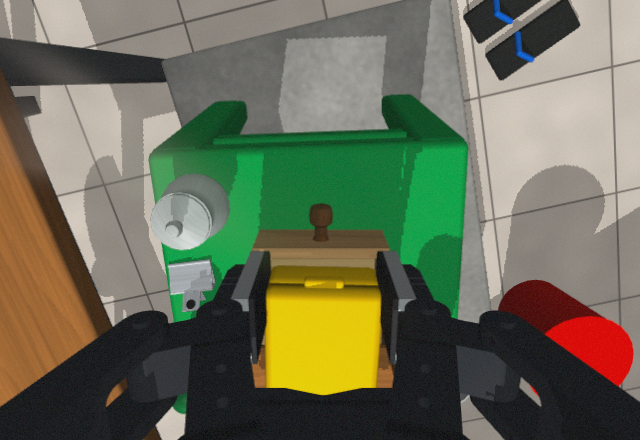

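```bash
python3 - <<'E'
from h import *
c=cam("wrist",np.load("d1.npz"))
def AL(X):
    d=np.array(X[:2])-[570,58];return np.round([d@[.225,.974],d@[.974,-.225]],1)
for n,u,v,z in[("knobend",320,246,47),("neck",321,280,40),("frontbotL",261,271,9),("frontbotR",388,271,9),("topoutL",254,287,65),("topoutR",386,287,65),("topinner",320,304,65)]:print(n,AL(plane(c,(u,v),z)))
E
python3 st.py
```

```text
knobend [148.1   2.5]
neck [108.    3.5]
frontbotL [106.6 -64.6]
frontbotR [106.1  80. ]
topoutL [110.8 -63.8]
topoutR [110.3  68.8]
topinner [91.9  2.3]
15.95 along 202.8 lat 2.3 z 299.1 F along 0.1 lat 0.4 z -1.4 [179.73  -0.19  76.99] 39.68243343012585
```

```bash
python3 -m handwheel '[[-0.015,0.045,0.02,0],[-0.015,0.045,0.02,0],[0,0.036,0.03,0],[0,0,0.05,0],[0,0,0.05,0],[0,0,0.05,0],[0,0,0.03,0],[0,0,0.015,0],[0,0,0,0],[0,0,0,0]]'; python3 st.py
```

```text
time: 16.95
tool_pos: [731.2, 198.9, 32.5]
tcp_rot: [179.9, -0.0, 77.0]
ft_force: [0.5, -0.0, 0.7]
finger_gap: 39.7
grip_force: 81.0
16.95 along 173.5 lat 125.3 z 32.5 F along 0.1 lat 0.5 z 0.7 [ 1.7994e+02 -3.0000e-02  7.7010e+01] 39.66328820640005
```

```bash
python3 -m handwheel '[[0,0,0.015,0],[0,0,0.007,0],[0,0,0.002,0],[0,0,0.001,0],[0,0,0,0]]'; python3 st.py;  python3 -m handwheel '[[0,0,0,0],[0,0,0,0],[0,0,0,0],[0,0,-0.005,0],[0.007,0,0,0],[0,0,0,0],[0,0,0,0]]' 0.07; python3 st.py; python3 -m handwheel '[[0,0,0,0],[0,0,0,0],[0,0,0,0],[0,0,0,0],[0,0,0,0]]' 0.02 40;python3 st.py
```

```text
time: 17.45
tool_pos: [730.7, 198.6, 6.6]
tcp_rot: [180.0, -0.0, 77.0]
ft_force: [0.2, -0.4, -0.2]
finger_gap: 39.8
grip_force: 81.0
17.45 along 173.1 lat 124.9 z 6.6 F along -0.4 lat 0.3 z -0.2 [ 1.7998e+02 -1.0000e-02  7.7000e+01] 39.82248776825942
time: 18.15
tool_pos: [732.2, 205.8, 11.5]
tcp_rot: [180.0, -0.0, 77.0]
ft_force: [0.3, 0.1, -1.0]
finger_gap: 70.2
grip_force: 0.0
18.15 along 180.5 lat 124.7 z 11.5 F along 0.1 lat 0.2 z -1.0 [ 1.7999e+02 -1.0000e-02  7.7030e+01] 70.15587369747743
time: 18.65
tool_pos: [732.3, 205.3, 11.5]
tcp_rot: [180.0, -0.0, 77.0]
ft_force: [-0.0, 0.2, 2.2]
finger_gap: 40.0
grip_force: 40.3
18.65 along 180.0 lat 124.9 z 11.5 F along 0.2 lat -0.1 z 2.2 [ 1.7998e+02 -1.0000e-02  7.7000e+01] 39.960981482115656
```

```bash
python3 -m handwheel '[[0,0,-0.02,0],[0,0,-0.04,0],[0,-0.02,-0.03,0],[-0.02,-0.04,0,0],[-0.03,-0.04,0,0],[-0.03,-0.023,0,0],[0,0,0,0],[0,0,0,0]]'; python3 st.py; python3 snap.py q1
python3 - <<'E'
import cv2
a=cv2.imread('pics/q1.png')[150:];cv2.imwrite('pics/q1c.png',a)
E
```

```text
time: 19.45
tool_pos: [594.2, 154.8, 102.8]
tcp_rot: [179.9, -0.0, 77.0]
ft_force: [0.9, 0.0, 0.1]
finger_gap: 39.9
grip_force: 40.5
19.45 along 99.7 lat 1.8 z 102.8 F along 0.2 lat 0.8 z 0.1 [ 1.7993e+02 -4.0000e-02  7.6960e+01] 39.915889226396956
19.45 [594.22734909 154.75082817 102.82093691] [ 1.79925078e+02 -3.53671528e-02  7.69567689e+01]
```

```bash
python3 -m handwheel '[[0,0,0.02,0],[-0.002,0,0.01,0],[0,0,0.004,0],[0,0,0,0],[0,0,0,0]]'; python3 st.py
```

```text
time: 20.0
tool_pos: [594.4, 153.3, 67.8]
tcp_rot: [180.0, -0.0, 77.0]
ft_force: [0.3, -0.3, -0.4]
finger_gap: 39.6
grip_force: 40.5
20.0 along 98.4 lat 2.3 z 67.8 F along -0.2 lat 0.3 z -0.4 [ 1.7997e+02 -1.0000e-02  7.7010e+01] 39.59175839020548
```

```bash
python3 -m handwheel '[[-0.001,0,0,0],[0,0,0,0]]'; python3 -m handwheel '[[0,0,0,0],[0,0,0,0],[0,0,0,0],[0,0,0,0]]' 0.0854; python3 st.py
python3 -m handwheel '[[0.015,0,-0.02,0],[0.045,0,-0.02,0],[0.03,0,-0.05,0],[0,0,-0.05,0],[0,0,-0.05,0],[0,0,0,0],[0,0,0,0]]'; python3 snap.py e1
cat > yel.py <<'E'
import sys
from h import *
n=sys.argv[1];c=cam("wrist",np.load(n+".npz"));im=cv2.imread(f"pics/{n}.png")
h=cv2.cvtColor(im,cv2.COLOR_BGR2HSV);m=cv2.inRange(h,(23,150,60),(33,255,255))
cs,_=cv2.findContours(m,cv2.RETR_EXTERNAL,cv2.CHAIN_APPROX_NONE)
def AL(X):
    d=np.array(X[:2])-[570,58];return np.round([d@[.225,.974],d@[.974,-.225]],1)
for k in sorted(cs,key=cv2.contourArea)[-2:]:
    if cv2.contourArea(k)<50: continue
    q=cv2.boxPoints(cv2.minAreaRect(k));print(cv2.contourArea(k),cv2.minAreaRect(k))
    for z in(24,39):print(z,[AL(plane(c,p,z)).tolist() for p in q])
E
python3 yel.py e1
```

```text
time: 20.2
tool_pos: [594.1, 152.2, 68.1]
tcp_rot: [179.9, -0.0, 77.0]
ft_force: [1.0, 0.4, 0.1]
finger_gap: 40.0
grip_force: 40.5
time: 20.6
tool_pos: [593.6, 152.2, 67.4]
tcp_rot: [180.0, -0.0, 77.0]
ft_force: [-0.8, -0.3, 0.3]
finger_gap: 85.1
grip_force: 0.0
20.6 along 97.1 lat 1.8 z 67.4 F along -0.5 lat -0.7 z 0.3 [179.99  -0.    77.  ] 85.1299759026367
time: 21.3
tool_pos: [614.0, 236.1, 252.7]
tcp_rot: [179.8, -0.1, 77.0]
ft_force: [-0.9, -0.6, -2.1]
finger_gap: 85.3
grip_force: 0.0
21.3 [614.03170666 236.1128941  252.74837318] [ 1.79773898e+02 -1.27028993e-01  7.70087658e+01]
2626.5 ((319.5505065917969, 333.53619384765625), (43.25016403198242, 64.51338958740234), 1.9749339818954468)
24 [[6.3, -23.3], [79.6, -19.8], [77.9, 23.0], [4.4, 21.7]]
39 [[16.2, -22.3], [86.6, -18.9], [85.0, 22.2], [14.4, 20.9]]
```

```bash
python3 -m handwheel '[[0,0,-0.04,0],[-0.03,0,-0.035,0],[-0.05,0,0,0],[-0.05,0,0,0],[-0.02,0,0,0],[0,0,0,0],[0,0,0,0]]'; python3 st.py; python3 snap.py e2; python3 yel.py e2
python3 - <<'E'
from h import *
def AL(X):
    d=np.array(X[:2])-[570,58];return d@[.225,.974],d@[.974,-.225]
for n in("e1","e2"):
    c=cam("wrist",np.load(n+".npz"));im=cv2.imread(f"pics/{n}.png")
    m=cv2.inRange(cv2.cvtColor(im,cv2.COLOR_BGR2HSV),(20,130,40),(35,255,255))
    rows=[v for v in range(480) if (m[v]>0).sum()>12]
    for v in rows[::max(1,len(rows)//9)]+[rows[-1]]:
        u=np.where(m[v]>0)[0];a=AL(plane(c,(u[0]-.5,v),39));b=AL(plane(c,(u[-1]+.5,v),39));print(n,v,u[0],u[-1],"along %.1f lat %.1f..%.1f w %.1f"%(a[0],a[1],b[1],b[1]-a[1]))
E
```

```text
time: 22.05
tool_pos: [578.5, 89.2, 323.2]
tcp_rot: [-179.8, 0.0, 76.9]
ft_force: [0.0, 0.1, -0.3]
finger_gap: 85.5
grip_force: 0.0
22.05 along 32.3 lat 1.3 z 323.2 F along 0.1 lat -0.0 z -0.3 [-1.7982e+02  3.0000e-02  7.6920e+01] 85.50569215960178
22.05 [578.53037058  89.21533961 323.21239998] [-1.79822955e+02  2.83996644e-02  7.69226361e+01]
2821.5 ((322.9999694824219, 164.5), (74.99998474121094, 39.99999237060547), 90.0)
24 [[92.3, -20.3], [92.3, 21.4], [12.7, 22.4], [12.7, -21.5]]
39 [[92.7, -19.6], [92.7, 20.7], [15.8, 21.7], [15.8, -20.7]]
e1 301 298 342 along 86.1 lat -20.4..22.4 w 42.8
e1 308 299 342 along 78.8 lat -19.6..22.5 w 42.1
e1 315 299 342 along 71.4 lat -19.7..22.6 w 42.3
e1 322 299 341 along 64.0 lat -19.8..21.7 w 41.6
e1 329 299 341 along 56.4 lat -20.0..21.8 w 41.8
e1 336 299 341 along 48.8 lat -20.1..21.9 w 42.0
e1 343 299 341 along 41.1 lat -20.2..22.0 w 42.2
e1 350 299 341 along 33.3 lat -20.3..22.1 w 42.5
e1 357 299 341 along 25.4 lat -20.5..22.2 w 42.7
e1 364 300 340 along 17.4 lat -19.6..21.4 w 40.9
e1 366 301 338 along 15.1 lat -18.6..19.4 w 38.0
e2 127 317 330 along 92.7 lat -6.0..8.1 w 14.1
e2 137 303 344 along 82.9 lat -20.2..22.4 w 42.6
e2 147 303 344 along 72.9 lat -20.4..22.5 w 42.9
e2 157 303 343 along 62.8 lat -20.5..21.6 w 42.2
e2 167 303 343 along 52.6 lat -20.7..21.8 w 42.4
e2 177 303 343 along 42.3 lat -20.8..21.9 w 42.7
e2 187 303 343 along 31.8 lat -21.0..22.0 w 43.0
e2 197 303 342 along 21.1 lat -21.1..21.1 w 42.3
e2 263 207 442 along -53.0 lat -128.8..132.8 w 261.7
e2 274 206 443 along -66.1 lat -131.0..135.0 w 266.1
e2 276 207 443 along -68.5 lat -130.1..135.2 w 265.3
```

```bash
python3 -m handwheel '[[0.045,0,0,0],[0.05,0,0,0],[0.05,0,0,0],[0.048,0.001,0,0],[0,0,0,-8.5],[0,0,0,-8.5],[0,0,0,-8.5],[0,0,0,-8.5],[0,0,0.02,-8.5],[0,0,0.03,-8.5]]' 0.0854
python3 -m handwheel '[[0,0,0.04,-8.5],[0,0,0.04,-8.5],[0,0,0.04,-8.5],[0,0,0.04,-8.5],[0,0,0.04,-5],[0,0,0.03,0],[0,0,0,0],[0,0,0,0]]'; python3 st.py
```

```text
time: 23.1
tool_pos: [624.1, 279.6, 276.2]
tcp_rot: [179.8, 0.0, 128.5]
ft_force: [-0.2, 0.4, -0.9]
finger_gap: 84.9
grip_force: 0.0
time: 23.9
tool_pos: [622.6, 278.2, 44.4]
tcp_rot: [-179.9, -0.1, 167.1]
ft_force: [-0.2, 1.0, 1.0]
finger_gap: 85.1
grip_force: 0.0
23.9 along 226.4 lat 1.7 z 44.4 F along 1.0 lat -0.4 z 1.0 [-1.7994e+02 -1.1000e-01  1.6705e+02] 85.10022471548453
```

```bash
python3 -m handwheel '[[0,0,0.02,0],[0,0,0.014,0],[0,-0.01,0,0],[0,-0.01,0,0],[0,-0.01,0,0],[0,0,0,0]]'; python3 st.py; python3 -m handwheel '[[0,-0.01,0,0],[0,-0.012,0,0],[0,-0.012,0,0],[0,-0.012,0,0],[0,-0.012,0,0],[0,-0.01,0,0],[0,0,0,0]]'; python3 st.py
```

```text
time: 24.5
tool_pos: [617.2, 246.5, 12.3]
tcp_rot: [180.0, 0.1, 166.9]
ft_force: [0.1, 0.8, -0.3]
finger_gap: 85.3
grip_force: 0.0
24.5 along 194.2 lat 3.6 z 12.3 F along 0.8 lat -0.1 z -0.3 [1.8000e+02 6.0000e-02 1.6692e+02] 85.2724869133939
time: 25.2
tool_pos: [601.0, 180.0, 10.9]
tcp_rot: [-179.9, -0.0, 166.9]
ft_force: [-0.1, 1.0, 0.1]
finger_gap: 85.5
grip_force: 0.0
25.2 along 125.8 lat 2.7 z 10.9 F along 0.9 lat -0.3 z 0.1 [-1.7994e+02 -4.0000e-02  1.6692e+02] 85.54254155891478
```

```bash
python3 -m handwheel '[[0,-0.008,0,0],[0,-0.009,0,0],[0,-0.006,0,0],[0,-0.003,0,0],[0,0,0,0],[0,0,0,0]]'; python3 st.py; python3 -m handwheel '[[0,-0.001,0,0],[0,0,0,0],[0,0,0,0]]'; python3 st.py
```

```text
time: 25.8
tool_pos: [595.7, 156.4, 11.2]
tcp_rot: [-180.0, 0.0, 167.0]
ft_force: [-0.5, 0.1, -0.6]
finger_gap: 85.5
grip_force: 0.0
25.8 along 101.6 lat 2.9 z 11.2 F along 0.0 lat -0.5 z -0.6 [-1.7999e+02  1.0000e-02  1.6699e+02] 85.50684016706005
time: 26.1
tool_pos: [595.5, 155.7, 11.3]
tcp_rot: [180.0, 0.0, 167.0]
ft_force: [-0.6, 0.5, -0.0]
finger_gap: 85.3
grip_force: 0.1
26.1 along 100.9 lat 2.9 z 11.3 F along 0.3 lat -0.7 z -0.0 [1.8000e+02 1.0000e-02 1.6701e+02] 85.27938191107623
```

```bash
python3 -m handwheel '[[0,-0.001,0,0],[0,-0.001,0,0],[0,0,0,0],[0,0,0,0]]'; python3 st.py; python3 -m handwheel '[[0,-0.001,0,0],[0,0,0,0],[0,0,0,0]]'; python3 st.py
```

```text
time: 26.5
tool_pos: [595.0, 153.6, 11.2]
tcp_rot: [180.0, 0.0, 167.0]
ft_force: [0.8, 1.2, 0.2]
finger_gap: 85.7
grip_force: 0.6
26.5 along 98.8 lat 2.8 z 11.2 F along 1.4 lat 0.5 z 0.2 [180.   0. 167.] 85.66922355450134
time: 26.8
tool_pos: [594.8, 152.6, 11.3]
tcp_rot: [-180.0, 0.0, 167.0]
ft_force: [0.2, 0.7, 0.9]
finger_gap: 85.4
grip_force: 0.6
26.8 along 97.7 lat 2.9 z 11.3 F along 0.8 lat -0.0 z 0.9 [-180.    0.  167.] 85.40228064160146
```

```bash
python3 -m handwheel '[[0,0.02,0,0],[0,0.04,-0.02,0],[0,0.001,-0.05,0],[0,0,-0.04,8.5],[0,0,-0.04,8.5],[0,0,0,8.5],[0,0,0,8.5],[0,0,0,8.5],[0,0,0,8.5],[0,0,0,8.5]]'; python3 -m handwheel '[[0,0,0,8.5],[0,0,0,8.5],[0,0,0,8.5],[0,0,0,5],[0,-0.006,0,0],[0,0,0,0],[0,0,0,0]]';python3 st.py; python3 snap.py f1
cat > cmp.py <<'E'
import sys
from h import *
def AL(X):
    d=np.array(X[:2])-[570,58];return np.round([d@[.225,.974],d@[.974,-.225]],1)
def pts(c,a,lat,z): return proj(c,[[570+.225*a+.974*lat,58+.974*a-.225*lat,z]])[0]
w=cv2.imread("pics/w1.png");c1=cam("wrist",np.load("w1.npz"));n=sys.argv[1];f=cv2.imread(f"pics/{n}.png");c2=cam("wrist",np.load(n+".npz"))
t=w[374:424,308:356]
R=cv2.matchTemplate(f,t,cv2.TM_CCOEFF_NORMED);R[:320]=0;R[:,:250]=0;R[:,400:]=0
_,s,_,p=cv2.minMaxLoc(R);v=R[p[1]-1:p[1]+2,p[0]];dy=(v[0]-v[2])/(2*(v[0]-2*v[1]+v[2]))
for nm,c,u,q in(("w1",c1,332,388),("new",c2,332+p[0]-308,388+p[1]-374+dy)):print(nm,s,u,q,AL(plane(c,(u,q),40)))
E
python3 cmp.py f1
```

```text
time: 27.8
tool_pos: [608.3, 212.9, 161.1]
tcp_rot: [-180.0, -0.0, 107.2]
ft_force: [0.2, 0.3, 1.3]
finger_gap: 85.3
grip_force: 0.0
time: 28.5
tool_pos: [602.4, 213.9, 161.2]
tcp_rot: [-180.0, 0.0, 77.2]
ft_force: [1.0, -0.3, 0.7]
finger_gap: 85.1
grip_force: 0.0
28.5 along 159.1 lat -3.6 z 161.2 F along -0.1 lat 1.0 z 0.7 [-179.99    0.     77.15] 85.14554866776604
28.5 [602.35299444 213.86556801 161.17132701] [-1.79991734e+02  4.98526279e-03  7.71540928e+01]
w1 0.9769080281257629 332 388 [32.8  2.4]
new 0.9769080281257629 330 387.8931 [33.2  2.2]
```

```bash
python3 -m handwheel '[[0,0,-0.05,0],[0.04,0,-0.03,0],[0.05,0,0,0],[0.05,0,0,0],[0.05,0,0,0],[0.04,0,0,0],[0,0,0,0],[0,0,0,0],[0,0,0,0]]'
python3 - <<'E'
from h import *
for n in("top","scene"):
    im=r.snapshot(n)[:,:,::-1];cv2.imwrite(f"pics/{n}9.png",im);o=cv2.imread(f"pics/{n}0.png")
    B={"top":{"mirror":(325,150,60,80),"clip":(298,250,26,26),"parrot":(340,255,34,28),"tumbler":(354,138,32,36),"lota":(264,180,36,36)},
       "scene":{"mirror":(300,232,80,80),"parrot":(270,258,30,40),"tumbler":(338,340,34,46),"lota":(370,262,30,40)}}[n]
    for k,(x,y,w,h) in B.items():
        t=o[y:y+h,x:x+w];X,Y=max(0,x-60),max(0,y-70);R=cv2.matchTemplate(np.ascontiguousarray(im[Y:y+h+70,X:x+w+60]),t,cv2.TM_CCOEFF_NORMED)
        _,s,_,p=cv2.minMaxLoc(R);print(n,k,round(s,3),p[0]+X-x,p[1]+Y-y)
s=r.sense();print(s['time'],s['tool_pos'],s['ft_force'])
E
```

```text
time: 29.45
tool_pos: [654.7, 436.6, 241.6]
tcp_rot: [180.0, 0.0, 77.0]
ft_force: [-0.7, -0.6, 1.0]
finger_gap: 85.3
grip_force: 0.0
top mirror 0.895 0 0
top clip 1.0 0 0
top parrot 1.0 0 0
top tumbler 1.0 0 0
top lota 0.816 -10 47
scene mirror 0.902 0 0
scene parrot 1.0 0 0
scene tumbler 1.0 0 0
scene lota 0.504 0 0
29.55 [654.92424463 436.19412018 242.67071174] [-0.37153555 -0.04297909  0.07739026]
```

```bash
python3 -c "
from bench import r
print(r.hand_in())"
```

```text
the job is handed in; nothing more can be done
None
```

I handed the job in at about 30 s: the lota is moved aside with its lid on, and the pill box lies flat, cover up, in the shut drawer. My camera checks show the drawer shut to about 1 mm and the mirror, clip, tumbler and parrot where they were. I have not been told the verdict.

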